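# Shut and lock the contact grill on the repair bench

### The arm

A 7-joint arm with a two-finger parallel gripper is mounted at the origin on the work surface. World frame = base frame: x ahead of the robot, y to its left, z up, the work surface at z = 0. Lengths are in mm, angles in rad, forces in N, time in s.
With the tool pointing down it reaches from about 425 to 950 mm from the base axis. Payload 4.7 kg.
Tool frame: the origin (TCP) lies on the mounting face of the last link; the fingertips stand 182 mm ahead of it and the grasp point (between the pads) lies 164 mm ahead of it; z points along the fingers, y is the line along which they close (so a half turn about z gives the same grasp; the last joint's range is limited). The gripper opens to 87 mm and grips with 3 to 60 N. Pads are 19 mm wide; open, the fingers measure 117 mm over their backs; the gripper's body (75 mm by 190 mm) begins 51 mm behind the grasp point.
Start: joints at [-1.255, 0.469, -0.049, 1.532, 0.024, 1.141, -0.082], TCP at [228.118, 635.289, 404.773] pointing down, gripper open.
Joint ranges: [-2.59, 2.59], [-0.33, 1.99], [-1.39, 1.29], [0.1, 2.45], [-1.04, 4.18], [0.21, 1.99], [-2.66, 2.66]. Speed limits (rad/s): [2.57, 2.57, 3.14, 3.14, 3.14, 3.14, 3.14].

### API

Orientations are given as a 3x3 rotation matrix whose columns are the frame's x, y, z axes.
In Python, from cell import sense, read_camera, sign_off gives the robot as it stands. The module is installed in compiled form; this text tells all that it offers.
- The arm moves only by the shell command python3 -m pendant 'ROWS' [OPENING]. ROWS is JSON, a list that holds one entry, the list of rows, each a list of 6 numbers: the shift along the tool's x, y, z each as a share of 0.3 m, from -1 to 1, then the turn, a rotation vector about the tool's x, y, z each as a share of pi/4 rad, from -1 to 1. In form: [[[dx, dy, dz, ax, ay, az], ...]]. A call has 1 to 10 rows; each row is the pose to reach, as a shift and turn from the pose commanded when the call began, along the tool's axes at that moment; what a row does not reach only later rows make up. A row lasts 1/10 s, in which the tool goes at most 50 mm and 8.59 degrees, less where a joint would pass 70% of its speed; a pose out of reach is approached as far as the arm can. A call with a number of a shift or a turn outside -1 to 1 is refused whole. A call with a gripper value outside its range is refused whole. OPENING is the gripper command: -1 is shut, 1 is fully open, values between are in proportion, set as the call begins (- or left out, the last holds). The fingers move at their own pace and stop on an object; the grip force is fixed at half the most. Time passes only in rows, so rows that repeat a pose let the fingers close. It gives the time, the measured TCP pose, the force, the opening and the grip force at its end, in the units of the state.
- sense(): the state, without advancing time (a new reading comes with each control period).
- read_camera(name): name is "side" or "top"; returns a dict with "color" (400x640x3 uint8, blue, green, red), "mtx" (3x3 intrinsics, pixels), "k1" (the pictures are not rectified: a ray, as slopes to the right and down, at radius r is drawn at 1 + k1 r^2 times it, then the intrinsics apply), "world_to_cam" (4x4, takes a point from world to camera coordinates). Camera axes: x right, y down, z forward; pixel columns grow to the right and rows downward; lengths in mm; the calibration is good to about 2 mm. A picture is of the moment at which its call begins. There is no depth.
- sign_off(): hands the job in; it is judged then, once.
The state is a dict: "t": time; "qpos": joint angles; "qvel": joint speeds; "joint_torque": joint torques, N m; "eef_pos": TCP position; "eef_rot": TCP orientation; "force": force on the tool from outside, world axes, zero at the start; "moment": the same for the moment, N m; "gripper_width": opening from 0.0 (shut) to 1.0 (fully open); "grip_force": force on a finger pad.
Only numpy, scipy, OpenCV 4.12 (cv2) and the standard library are available. Lean on these libraries where they do the work, as an engineer would, in place of code of your own. Each camera call takes 0.05 s, during which the arm holds its last target. There are 200 camera calls.

### The job

The repaired contact grill on the bench stands open: push its lid down with the fingertips until it is fully shut, and then push the sliding lock on its front ledge all the way across so that it holds the lid. Only push, do not grip or lift anything; leave the grill standing where it is and do not disturb the things lying round it.

Things in the scene. Friction and masses are not known exactly. Their poses are not given: they have to be found in the camera images.
- grill: Contact grill standing loose on rubber feet, about 3.5 kg (pushes over about 15 N may shift it). Origin on the bench under it, z up, front -x, hinge side +x. Black base 240 x 280 x 66 mm high (x and y centred) with a ribbed plate on top; a ledge along its whole front (x -178 to -120 mm, top 52 mm above the bench) carries the sliding lock near its +y end.
- hinge (a point): Middle of the lid's hinge line, at the rear of the grill (+112 mm in x, 78 mm above the bench). The line runs along the grill's y; axes as the grill's.
- lid (a joint): Angle of the lid in rad: 0 is fully shut (level), it grows as the lid opens, up to 1.6. The hinge is stiff: the lid stays at any angle where it is left and needs only a light push to shut (under 5 N near its front edge). Shut means under 0.035.
- lid_front (a point): Middle of the upper front edge of the lid, moving with it (x to the hinge, z out of the outer face). Flat steel lid 240 mm front to back, 280 mm wide, 30 mm thick; its smooth outer face is on top when shut, 108 mm above the bench and 30 mm above the hinge line; the front edge is 232 mm from the hinge line.
- lid_handle (a point): Middle of the bar handle on the lid's front, moving with the lid (axes of the lid): black bar 16 mm thick, 116 mm wide (grill y -98 to +18 mm), standing out 38 mm from the front edge; 93 mm above the bench when shut. Beside it a steel tongue 20 mm wide (grill y 42 to 62 mm) comes down over the ledge.
- bolt (a joint): Travel of the sliding lock in m: 0 is open (at the outer, +y end of the ledge), 0.040 is fully locked; it grows as the lock is pushed towards the grill's -y. It slides stiffly (about 2 N) and stays where it is left. Locked means over 0.034.
- bolt_tab (a point): Centre of the sliding lock's thumb tab: aluminium block 18 x 18 mm, 30 mm tall (52 to 82 mm above the bench), moving with the lock; in the grill's frame at x -152 mm, y +125 mm when open, +85 mm when locked. A flat steel nose 30 mm long on its -y side slides over the lid's tongue. The space on its +y side is free for a finger. Axes as the grill's.
- spool: Bystander: aluminium solder spool standing on end, diameter 56 mm, 50 mm tall; origin at the centre of its underside.
- jar: Bystander: glass jar with a dark lid, diameter 60 mm, 85 mm tall; origin at the centre of its underside.
- screwdriver: Bystander: screwdriver lying flat, 190 mm long, red handle; origin at its middle, near the bench.
- meter: Bystander: grey multimeter lying flat, 75 x 140 x 34 mm; origin at the centre of its underside.

How it is judged (in metres and radians):
On the way, in this order (a step that is already met when the one before it is completed fails the run):
1. the lid is fully shut (value of joint lid below 0.035 rad and value of joint bolt below 0.022 m), for 0.1 s.
2. the lock is pushed across with the lid shut (value of joint lid below 0.035 rad and value of joint bolt above 0.034 m), for 0.1 s.
At the end, for the whole second after the job is handed in: The lid is shut (within 0.035 rad), the sliding lock is across (more than 34 of its 40 mm), and the grill stands upright and still within 50 mm of its place (all of step 2 and linear speed of grill below 0.02 m/s and angle between grill's own z axis and vertical below 0.05 rad and distance of grill from where it was at the start of the episode below 0.05 m); the robot touches nothing.
It fails at once if the lock is slid across while the lid is still up (value of joint bolt above 0.022 m and value of joint lid above 0.12 rad).
It fails at once if the grill is shoved more than 50 mm from its place (distance of grill from where it was at the start of the episode above 0.05 m).
It fails at once if the grill is lifted or tipped (height (world z) of grill above 0.015 m or angle between grill's own z axis and vertical above 0.12 rad).
It fails at once if a thing lying round the grill is moved or lifted (more than 25 mm) (distance of any of spool, jar, screwdriver, meter from where it was at the start of the episode above 0.025 m).
It also fails if it takes over 48 s, if anything falls off the work surface, if the arm or the gripper's body presses on something with over 40 N, if the wrist force passes 120 N, or if a joint passes its speed limit or range.

## Working session

There is one attempt and no reset: what is moved stays moved. The work goes in short steps, Python scripts to look and compute and a shell command to move; the robot and the scene stay as the last step left them, time stands still between calls to the robot, and variables do not carry over. Pictures are saved under pics/ and viewed, at most 10 in all, crops included, and the job is handed in when it is done.

```bash
mkdir -p pics
cat > h.py <<'E'
import numpy as np,cv2
from cell import sense,read_camera
def ray(c,u,v):
    K=np.array(c["mtx"]);T=np.array(c["world_to_cam"])
    p=cv2.undistortPoints(np.array([[[u,v]]],float),K,np.array([c["k1"],0,0,0,0.]))[0,0]
    d=T[:3,:3].T@np.array([p[0],p[1],1.]);return -T[:3,:3].T@T[:3,3],d/np.linalg.norm(d)
def plane(c,u,v,z):
    o,d=ray(c,u,v);return o+d*(z-o[2])/d[2]
def tri(c1,a,c2,b):
    o1,d1=ray(c1,*a);o2,d2=ray(c2,*b)
    s=np.linalg.lstsq(np.c_[d1,-d2],o2-o1,rcond=None)[0]
    p,q=o1+s[0]*d1,o2+s[1]*d2;return (p+q)/2,np.linalg.norm(p-q)
def proj(c,p):
    T=np.array(c["world_to_cam"]);q=T[:3,:3]@np.array(p)+T[:3,3];x=q[:2]/q[2]
    x=x*(1+c["k1"]*(x@x));return np.array(c["mtx"])[:2,:2]@x+np.array(c["mtx"])[:2,2]
E
python3 - <<'E'
from h import *
import pickle
for n in("side","top"):
    c=read_camera(n);pickle.dump(c,open(n+".pkl","wb"));cv2.imwrite(f"pics/{n}0.png",c["color"])
    print(n,np.round(ray(c,320,200),2))
s=sense();print(s["t"],s["eef_pos"],np.round(s["eef_rot"],3),s["force"])
E
```

```text
side [[ 1.04089e+03  2.53050e+02  8.23950e+02]
 [-4.80000e-01 -2.80000e-01 -8.30000e-01]]
top [[ 4.1207e+02  2.2340e+01  1.0289e+03]
 [ 1.8000e-01 -3.0000e-02 -9.8000e-01]]
0.1 [228.07915047 635.08096941 403.80032772] [[-0.941  0.338 -0.001]
 [ 0.338  0.941 -0.002]
 [-0.    -0.002 -1.   ]] [-0.01190342 -0.99123156  0.58304016]
```

View pics/side0.png

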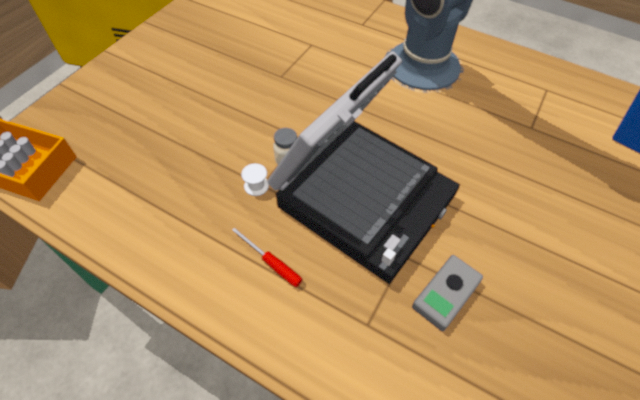

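View pics/top0.png

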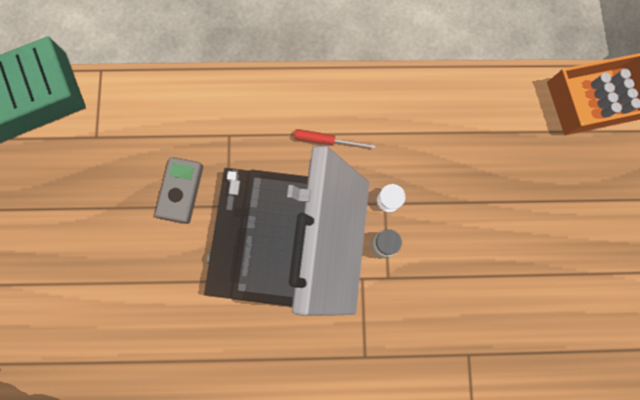

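The side view shows the lid standing open, with the ledge's front corners near (388,272) and (458,186) and the tab near (391,245). In the top view the tab is near (232,176), the ledge corners near (223,168) and (206,294), and the handle near (300,250). I'll enlarge both to refine these.

Run:
```python
from h import *
import pickle
S,T=[pickle.load(open(n+".pkl","rb")) for n in("side","top")]
a=cv2.resize(S["color"][40:290,265:475],None,fx=2.35,fy=2.35,interpolation=cv2.INTER_CUBIC)
b=cv2.resize(T["color"][130:325,195:415],None,fx=3,fy=3,interpolation=cv2.INTER_CUBIC)
cv2.imwrite("pics/s1.png",a);cv2.imwrite("pics/t1.png",b)
for uv in [(223,169),(206,295)]: print(plane(T,*uv,52))
for uv in [(388,272),(458,186)]: print(plane(S,*uv,52))
```

```text
[667.73410289 204.93237085  52.        ]
[395.96540498 236.3093041   52.        ]
[667.55188686 192.65000022  52.        ]
[405.42574341 238.2178177   52.        ]
```

View pics/s1.png

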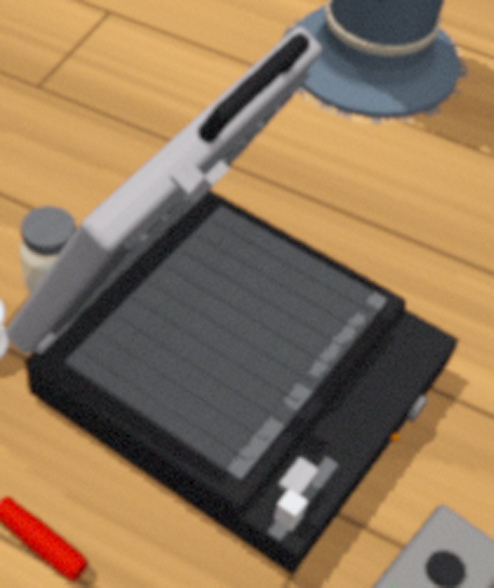

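View pics/t1.png

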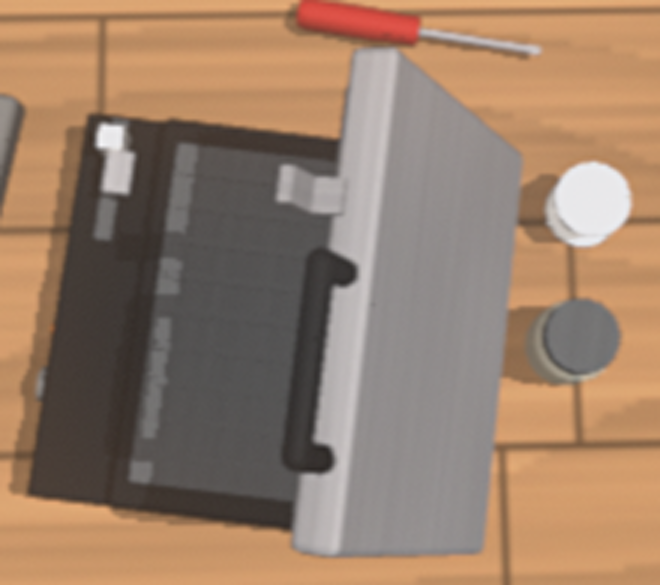

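The enlargements show the tab top at side crop (292,503) and top crop (111,136), with the lock open. The lid's outer front corners are at side (82,230) and (300,28), top (397,50) and (345,553).

Run:
```python
from h import *
import pickle
S,T=[pickle.load(open(n+".pkl","rb")) for n in("side","top")]
s=lambda x,y:(265+(x+.5)/2.35-.5,40+(y+.5)/2.35-.5); t=lambda x,y:(195+(x+.5)/3-.5,130+(y+.5)/3-.5)
P={}
for n,a,b in [("out+y",(82,230),(397,50)),("out-y",(300,28),(345,553)),("in+y",(107,248),(357,48)),("in-y",(320,45),(295,551)),
 ("tabtop",(292,503),(111,136)),("ledge-y",(456,342),(28,494)),("ledge+y",(297,555),(90,115)),("hnd-y",(300,42),(293,460)),("hnd+y",(208,130),(322,262)),
 ("spool",None,(591,203)),("jar",(47,228),(581,337))]:
    if a: P[n]=tri(S,s(*a),T,t(*b));print(n,np.round(P[n][0],1),round(P[n][1],1))
    else: print(n,plane(T,*t(*b),50))
print("tab z82",plane(S,*s(292,503),82),plane(T,*t(111,136),82))
for p in [(90,115),(28,494)]:print(plane(T,*t(*p),52))
```

```text
out+y [641.6 -13.6 291.3] 0.2
out-y [366.8  22.3 294.3] 4.4
in+y [644.3   8.4 287.9] 0.4
in-y [369.1  45.7 288. ] 1.9
tabtop [646.7 180.7  81. ] 0.4
ledge-y [397.8 240.2  46.9] 2.9
ledge+y [670.6 201.4  49.8] 0.7
hnd-y [416.4  44.7 322.1] 2.6
hnd+y [521.7  25.7 306.1] 9.1
spool [ 598.4491504  -164.74463675   50.        ]
jar [ 498.3 -148.4   80.4] 2.3
tab z82 [647.29255384 180.59773063  82.        ] [646.41525323 180.6770595   82.        ]
[669.9459951  201.30365486  52.        ]
[397.41565618 240.52882788  52.        ]
```

```bash
python3 -m pendant '[[[0,0,-0.2,0,0,-0.1],[0,0,-0.42,0,0,-0.2],[0,0,-0.42,0,0,-0.266],[-0.9,-0.9,-0.42,0,0,-0.266],[-0.9,-0.9,-0.42,0,0,-0.266],[-0.9,-0.9,-0.42,0,0,-0.266],[-0.9,-0.9,-0.42,0,0,-0.266],[-0.9,-0.9,-0.42,0,0,-0.266],[-0.9,-0.9,-0.42,0,0,-0.266],[-0.9,-0.9,-0.42,0,0,-0.266]]]' -1
cat > g.py <<'E'
from h import *
ey=np.array([.9907,-.1357,0]);ex=np.array([-.1357,-.9907,0]);O=np.array([506,43,0])
def st():
    s=sense();p=np.array(s["eef_pos"])-O;R=np.array(s["eef_rot"])
    print("t",round(s["t"],2),"tip grill xyz",np.round([p@ex,p@ey,p[2]-182],1),"F",np.round(s["force"],1),"R",np.round(R,3).tolist());return s
st()
E
python3 g.py
```

```text
t: 1.1
eef_pos: [377.8, 316.5, 530.5]
eef_rot: [[-0.991, 0.135, -0.0], [0.135, 0.991, -0.0], [0.0, -0.0, -1.0]]
force: [0.7, 1.2, -1.0]
gripper_width: 0.171
grip_force: 0.0
t 1.1 tip grill xyz [-253.6 -164.1  348.5] F [ 0.7  1.2 -1. ] R [[-0.991, 0.135, -0.0], [0.135, 0.991, -0.0], [0.0, -0.0, -1.0]]
```

```bash
python3 -m pendant '[[[-0.8,0,0,0,0,0],[-0.8,0,0,0,0,0],[-0.8,0,0,0,0,0],[-0.8,0,0,0,0,0],[-0.8,0,0,0,0,0],[-0.8,-0.5,0,0,0,0],[-0.8,-0.5,0,0,0,0],[-0.8,-0.5,0,0,0,0],[-0.8,-0.5,0,0,0,0],[-0.8,-0.5,0,0,0,0]]]' -1; python3 g.py
python3 - <<'E'
from h import *
cv2.imwrite("pics/s2.png",cv2.resize(read_camera("side")["color"][:290,200:500],None,fx=2,fy=2))
E
```

```text
t: 2.1
eef_pos: [594.8, 135.9, 530.8]
eef_rot: [[-0.99, 0.139, -0.0], [0.139, 0.99, 0.0], [0.0, 0.0, -1.0]]
force: [0.4, 0.0, 0.2]
gripper_width: 0.007
grip_force: 0.0
t 2.1 tip grill xyz [-104.1   75.4  348.8] F [0.4 0.  0.2] R [[-0.99, 0.139, -0.0], [0.139, 0.99, 0.0], [0.0, 0.0, -1.0]]
```

View pics/s2.png

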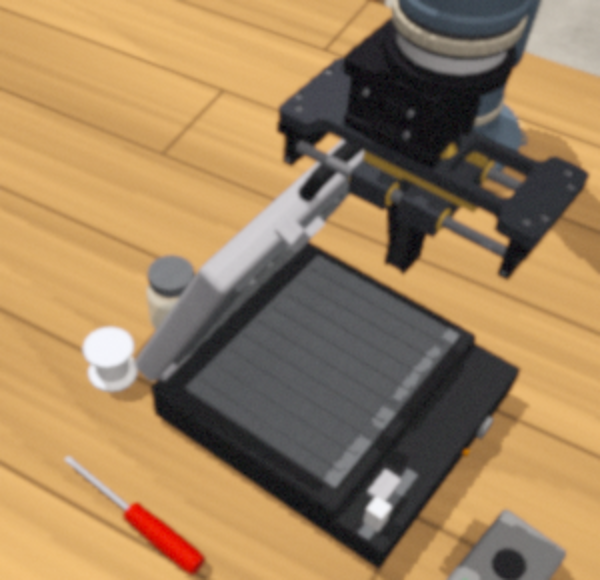

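The fingers are closed and high in front of the lid, pointing down, and the lid is untouched. The gripper body runs along grill x. Next I go over the lid and come down behind it.

```bash
python3 -m pendant '[[[0,-0.16,0,0,0,0],[0,-0.32,0,0,0,0],[0,-0.48,0,0,0,0],[0,-0.64,0,0,0,0],[0,-0.64,0,0,0,0],[0,-0.64,0.1,0,0,0],[0,-0.64,0.2,0,0,0],[0,-0.64,0.23,0,0,0],[0,-0.64,0.23,0,0,0],[0,-0.64,0.23,0,0,0]]]' -1; python3 g.py
```

```text
t: 3.15
eef_pos: [569.6, -51.7, 462.7]
eef_rot: [[-0.991, 0.134, 0.002], [0.134, 0.991, 0.0], [-0.002, 0.0, -1.0]]
force: [-0.4, -0.4, 0.2]
gripper_width: 0.004
grip_force: 0.0
t 3.15 tip grill xyz [ 85.2  75.8 280.7] F [-0.4 -0.4  0.2] R [[-0.991, 0.134, 0.002], [0.134, 0.991, 0.0], [-0.002, 0.0, -1.0]]
```

```bash
python3 -m pendant '[[[0,0.03,0.003,0,0,0],[0,0.05,0.01,0,0,0],[0,0.07,0.016,0,0,0],[0,0.09,0.024,0,0,0],[0,0.115,0.034,0,0,0],[0,0.137,0.043,0,0,0],[0,0.16,0.053,0,0,0],[0,0.18,0.063,0,0,0],[0,0.2,0.075,0,0,0],[0,0.223,0.087,0,0,0]]]' -1; python3 g.py
```

```text
t: 4.15
eef_pos: [578.1, 14.1, 435.4]
eef_rot: [[-0.991, 0.136, 0.0], [0.136, 0.991, 0.0], [-0.0, 0.0, -1.0]]
force: [0.5, -1.1, 2.7]
gripper_width: 0.007
grip_force: 1.2
t 4.15 tip grill xyz [ 18.9  75.3 253.4] F [ 0.5 -1.1  2.7] R [[-0.991, 0.136, 0.0], [0.136, 0.991, 0.0], [-0.0, 0.0, -1.0]]
```

```bash
python3 -m pendant '[[[0,0.03,0.018,0,0,0],[0,0.06,0.037,0,0,0],[0,0.085,0.057,0,0,0],[0,0.11,0.08,0,0,0],[0,0.135,0.104,0,0,0],[0,0.158,0.13,0,0,0],[0,0.18,0.157,0,0,0],[0,0.203,0.186,0,0,0],[0,0.225,0.22,0,0,0],[0,0.247,0.257,0,0,0]]]' -1; python3 g.py
```

```text
t: 5.15
eef_pos: [587.9, 87.7, 357.6]
eef_rot: [[-0.991, 0.135, -0.0], [0.135, 0.991, 0.0], [0.0, 0.0, -1.0]]
force: [0.2, 0.3, 2.0]
gripper_width: 0.007
grip_force: 0.7
t 5.15 tip grill xyz [-55.4  75.1 175.6] F [0.2 0.3 2. ] R [[-0.991, 0.135, -0.0], [0.135, 0.991, 0.0], [0.0, 0.0, -1.0]]
```

```bash
python3 -m pendant '[[[0,0.015,0.033,0,0,0],[0,0.03,0.066,0,0,0],[0,0.043,0.1,0,0,0],[0,0.055,0.132,0,0,0],[0,0.062,0.157,0,0,0],[0,0.068,0.18,0,0,0],[0,0.072,0.2,0,0,0],[0,0.075,0.212,0,0,0],[0,0.075,0.22,0,0,0],[0,0.075,0.222,0,0,0]]]' -1; python3 g.py
```

```text
t: 6.15
eef_pos: [591.0, 109.4, 291.8]
eef_rot: [[-0.991, 0.135, -0.0], [0.135, 0.991, 0.0], [0.0, 0.0, -1.0]]
force: [-0.5, 0.4, 0.4]
gripper_width: 0.002
grip_force: 0.4
t 6.15 tip grill xyz [-77.3  75.2 109.8] F [-0.5  0.4  0.4] R [[-0.991, 0.135, -0.0], [0.135, 0.991, 0.0], [0.0, 0.0, -1.0]]
```

```bash
python3 -m pendant '[[[0,0,0.003,0,0,0],[0,0,0.006,0,0,0],[0,0,0.009,0,0,0],[0,0,0.009,0,0,0]]]' -1; python3 -m pendant '[[[0,0,0.003,0,0,0],[0,0,0.005,0,0,0],[0,0,0.005,0,0,0]]]' -1; python3 g.py
```

```text
t: 6.55
eef_pos: [591.1, 109.3, 290.6]
eef_rot: [[-0.991, 0.136, 0.0], [0.136, 0.991, 0.001], [-0.0, 0.001, -1.0]]
force: [-2.5, -0.4, 8.0]
gripper_width: 0.006
grip_force: 3.9
t: 6.85
eef_pos: [591.1, 109.2, 290.5]
eef_rot: [[-0.991, 0.136, 0.001], [0.136, 0.991, 0.001], [-0.0, 0.001, -1.0]]
force: [-5.3, -1.0, 16.8]
gripper_width: 0.004
grip_force: 8.0
t 6.85 tip grill xyz [-77.1  75.4 108.5] F [-5.3 -1.  16.8] R [[-0.991, 0.136, 0.001], [0.136, 0.991, 0.001], [-0.0, 0.001, -1.0]]
```

The tip stopped hard at 108.5 mm with rising force, so the lid is shut. I'll retreat, look, and re-measure the tab.

```bash
python3 -m pendant '[[[0,0,-0.06,0,0,0],[0,0,-0.15,0,0,0],[-0.12,0.05,-0.2,0,0,0],[-0.24,0.1,-0.2,0,0,0],[-0.36,0.15,-0.2,0,0,0],[-0.42,0.2,-0.2,0,0,0],[-0.42,0.25,-0.2,0,0,0],[-0.42,0.25,-0.2,0,0,0]]]' -1; python3 g.py
python3 - <<'E'
from h import *
import pickle
S,T=read_camera("side"),read_camera("top")
pickle.dump((S,T),open("b.pkl","wb"))
a=cv2.resize(S["color"][130:290,290:480],None,fx=3.5,fy=3.5,interpolation=cv2.INTER_CUBIC)
b=cv2.resize(T["color"][140:310,195:385],None,fx=3,fy=3,interpolation=cv2.INTER_CUBIC)
cv2.imwrite("pics/s3.png",a);cv2.imwrite("pics/t3.png",b)
E
```

```text
t: 7.65
eef_pos: [725.5, 169.8, 346.8]
eef_rot: [[-0.991, 0.132, -0.002], [0.132, 0.991, 0.002], [0.002, 0.002, -1.0]]
force: [-0.2, 1.8, 0.0]
gripper_width: 0.006
grip_force: 0.0
t 7.65 tip grill xyz [-155.4  200.2  164.8] F [-0.2  1.8  0. ] R [[-0.991, 0.132, -0.002], [0.132, 0.991, 0.002], [0.002, 0.002, -1.0]]
```

View pics/s3.png

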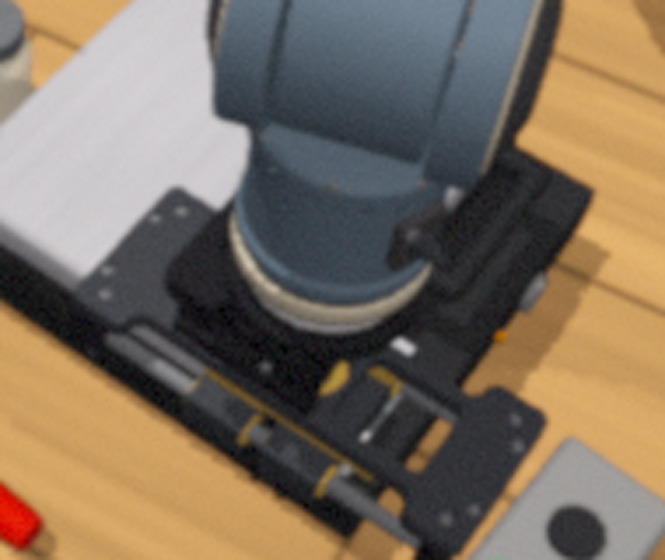

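View pics/t3.png

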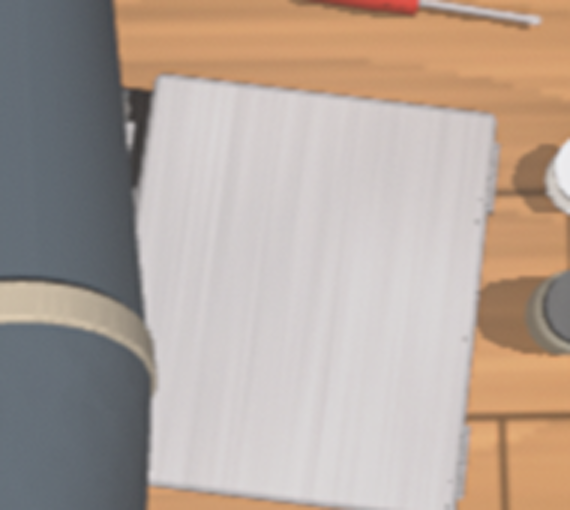

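Both pictures show the lid lying flat and shut, with the arm hiding the tab. The lid's +y corners are at top crop (158,76) and (495,115), which I'll use to check whether the grill shifted. I'm descending on the free +y side.

```bash
python3 - <<'E'
from g import *
import pickle
S,T=pickle.load(open("b.pkl","rb"))
for p,n in [((158,76),(-120,140)),((495,115),(120,140)),((150,486),"front edge pt")]:
    q=plane(T,195+(p[0]+.5)/3-.5,140+(p[1]+.5)/3-.5,108)-O;print(n,q@ex,q@ey)
E
python3 -m pendant '[[[0,0,0.1,0,0,0],[0,0,0.2,0,0,0],[0,0,0.3,0,0,0],[0,0,0.335,0,0,0],[0,0,0.335,0,0,0],[0,0,0.335,0,0,0]]]' -1; python3 g.py
```

```text
t 7.75 tip grill xyz [-152.5  200.2  165.5] F [ 0.1 -0.6  1.1] R [[-0.991, 0.134, -0.001], [0.134, 0.991, -0.0], [0.001, -0.0, -1.0]]
(-120, 140) -121.1442180875227 139.6905639392456
(120, 140) 114.00051922143297 140.14158081915633
front edge pt -86.8528000163037 -136.4864045013228
t: 8.35
eef_pos: [726.4, 166.2, 248.9]
eef_rot: [[-0.991, 0.136, 0.002], [0.136, 0.991, 0.0], [-0.002, 0.001, -1.0]]
force: [0.9, -0.2, 0.5]
gripper_width: 0.003
grip_force: 0.0
t 8.35 tip grill xyz [-152.   201.6   66.9] F [ 0.9 -0.2  0.5] R [[-0.991, 0.136, 0.002], [0.136, 0.991, 0.0], [-0.002, 0.001, -1.0]]
```

```bash
python3 -m pendant '[[[0.06,0.01,0.01,0,0,0],[0.12,0.01,0.01,0,0,0],[0.16,0.01,0.01,0,0,0],[0.18,0.01,0.01,0,0,0],[0.2,0.01,0.01,0,0,0],[0.22,0.01,0.01,0,0,0],[0.235,0.01,0.01,0,0,0],[0.25,0.01,0.01,0,0,0],[0.26,0.01,0.01,0,0,0],[0.26,0.01,0.01,0,0,0]]]' -1; python3 g.py
```

```text
t: 9.35
eef_pos: [648.9, 180.2, 244.2]
eef_rot: [[-0.991, 0.135, -0.0], [0.135, 0.991, 0.0], [0.0, 0.0, -1.0]]
force: [1.1, -0.0, 2.0]
gripper_width: 0.007
grip_force: 0.6
t 9.35 tip grill xyz [-155.3  123.    62.2] F [ 1.1 -0.   2. ] R [[-0.991, 0.135, -0.0], [0.135, 0.991, 0.0], [0.0, 0.0, -1.0]]
```

```bash
python3 -m pendant '[[[0.015,0,0,0,0,0],[0.03,0,0,0,0,0],[0.042,0,0,0,0,0],[0.054,0,0,0,0,0],[0.062,0,0,0,0,0],[0.066,0,0,0,0,0],[0.068,0,0,0,0,0],[0.068,0,0,0,0,0]]]' -1; python3 g.py;  python3 -m pendant '[[[0.005,0,0,0,0,0],[0.01,0,0,0,0,0],[0.01,0,0,0,0,0]]]' -1; python3 g.py
```

```text
t: 10.15
eef_pos: [630.9, 182.6, 244.4]
eef_rot: [[-0.991, 0.136, 0.008], [0.136, 0.991, 0.0], [-0.008, 0.002, -1.0]]
force: [9.7, 0.2, -4.8]
gripper_width: 0.005
grip_force: 4.9
t 10.15 tip grill xyz [-155.3  104.8   62.4] F [ 9.7  0.2 -4.8] R [[-0.991, 0.136, 0.008], [0.136, 0.991, 0.0], [-0.008, 0.002, -1.0]]
t: 10.45
eef_pos: [627.9, 183.2, 244.4]
eef_rot: [[-0.991, 0.136, 0.008], [0.136, 0.991, 0.001], [-0.008, 0.002, -1.0]]
force: [10.2, 0.1, -5.3]
gripper_width: 0.005
grip_force: 4.9
t 10.45 tip grill xyz [-155.5  101.8   62.4] F [10.2  0.1 -5.3] R [[-0.991, 0.136, 0.008], [0.136, 0.991, 0.001], [-0.008, 0.002, -1.0]]
```

The force plateaued at 10 N, which could be the stop or a slipping grill. I'll back off and look.

```bash
python3 -m pendant '[[[-0.08,0,0,0,0,0],[-0.2,0,0,0,0,0],[-0.35,0,0,0,0,0],[-0.5,0,-0.1,0,0,0],[-0.6,0.1,-0.25,0,0,0],[-0.7,0.2,-0.4,0,0,0],[-0.7,0.4,-0.5,0,0,0],[-0.7,0.6,-0.5,0,0,0],[-0.7,0.7,-0.5,0,0,0],[-0.7,0.7,-0.5,0,0,0]]]' -1
python3 - <<'E'
from g import *
import pickle
S,T=read_camera("side"),read_camera("top")
pickle.dump((S,T),open("c.pkl","wb"))
a=S["color"][130:290,290:480];b=T["color"][140:310,195:385]
f=lambda i:cv2.resize(i[:160,:190],None,fx=2.1,fy=2.1,interpolation=cv2.INTER_CUBIC)
b=cv2.copyMakeBorder(b,0,0,0,0,0)
cv2.imwrite("pics/st4.png",np.hstack([f(a),f(b)]))
E
```

```text
t: 11.45
eef_pos: [860.7, 369.0, 393.4]
eef_rot: [[-0.992, 0.13, -0.003], [0.13, 0.992, 0.003], [0.004, 0.003, -1.0]]
force: [0.6, 0.6, -0.2]
gripper_width: 0.001
grip_force: 0.0
t 11.45 tip grill xyz [-371.1  307.2  211.4] F [ 0.6  0.6 -0.2] R [[-0.992, 0.13, -0.003], [0.13, 0.992, 0.003], [0.004, 0.003, -1.0]]
```

View pics/st4.png

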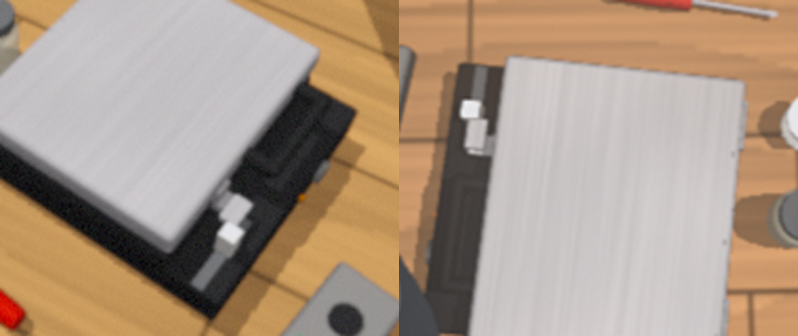

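The lid is shut. The tab has moved to side crop (230,233) and top crop (72,108), with the nose over the tongue. The ledge's corner is at top crop (61,64). Now I compute the travel.

Run:
```python
from g import *
import pickle
S,T=pickle.load(open("c.pkl","rb"))
k=2.1;s=lambda x,y:(290+(x+.5)/k-.5,130+(y+.5)/k-.5);t=lambda x,y:(195+(x+.5)/k-.5,140+(y+.5)/k-.5)
# white tab-top centroid, both views, now and at start, same threshold
for nm,(a,b) in {"start":[pickle.load(open(n+".pkl","rb")) for n in("side","top")],"now":(S,T)}.items():
    r=[]
    for c,(x0,y0,x1,y1) in ((a,(365,215,412,275)),(b,(220,165,238,215))):
        g=c["color"].min(2)[y0:y1,x0:x1];m=(g>225).astype(np.uint8)
        n,l,st_,ce=cv2.connectedComponentsWithStats(m);i=1+st_[1:,4].argmax();r.append(ce[i]+[x0,y0]);print(st_[i,4],end=" ")
    p,e=tri(a,r[0],b,r[1]);q=p-O;print(nm,np.round(r,1).tolist(),"grill",np.round([q@ex,q@ey,q[2]],1),"gap",round(e,1),"planes",[round(float((plane(c,*u,82)-O)@ey),1) for c,u in zip((a,b),r)])
for nm,p,z in [("ledge+y",t(61,64),52),("lid +y front",t(108,57),108),("lid +y rear",t(345,80),108)]:
    q=plane(T,*p,z)-O;print(nm,q@ex,q@ey)
st()
```

```text
t 11.55 tip grill xyz [-371.3  307.2  209.4] F [ 0.5  0.7 -0.3] R [[-0.992, 0.129, -0.004], [0.129, 0.992, 0.002], [0.005, 0.002, -1.0]]
48 47 start [[389.0, 253.2], [231.1, 175.1]] grill [-155.7  120.2   82.7] gap 1.5 planes [120.2, 120.1]
31 41 now [[399.5, 240.4], [228.3, 191.5]] grill [-156.5   84.4   82.2] gap 1.5 planes [84.7, 84.2]
ledge+y -180.2398047138459 135.7393425348718
lid +y front -122.97254382202496 135.40518592103626
lid +y rear 112.63680477759628 140.33437773597663
t 11.55 tip grill xyz [-371.3  307.2  209.4] F [ 0.5  0.7 -0.3] R [[-0.992, 0.129, -0.004], [0.129, 0.992, 0.002], [0.005, 0.002, -1.0]]
```

Run:
```python
from g import *
import pickle
A=[pickle.load(open(n+".pkl","rb")) for n in("side","top")];B=pickle.load(open("c.pkl","rb"))
for a,b,P in zip(A,B,([(458,186,52),(442,213,30),(389,277,0),(365,262,20)],[(224.5,168.5,52),(229,169,52),(220,200,52),(391,197,50),(387,242,85),(320,138,10)])):
    p=np.float32([q[:2] for q in P]).reshape(-1,1,2)
    n,s,e=cv2.calcOpticalFlowPyrLK(a["color"],b["color"],p,None,winSize=(13,13),maxLevel=1)
    for q,u,v,ss in zip(P,p[:,0],n[:,0],s):
        d=plane(b,*map(float,v),q[2])-plane(a,*map(float,u),q[2]);print(q,v-u,ss,"shift grill x,y",np.round([d@ex,d@ey],1))
```

```text
t 11.55 tip grill xyz [-371.3  307.2  209.4] F [ 0.5  0.7 -0.3] R [[-0.992, 0.129, -0.004], [0.129, 0.992, 0.002], [0.005, 0.002, -1.0]]
(458, 186, 52) [ 0.2147522 -1.9082336] [1] shift grill x,y [ 2.1 -4.9]
(442, 213, 30) [ 0.7593384 -1.5416718] [1] shift grill x,y [ 0.6 -4.5]
(389, 277, 0) [ 1.6711426 -1.5387268] [1] shift grill x,y [-0.8 -4.9]
(365, 262, 20) [9.567047  4.4637756] [1] shift grill x,y [-20.7  -3.8]
(224.5, 168.5, 52) [4.3747406 5.4034424] [1] shift grill x,y [ 11.4 -11. ]
(229, 169, 52) [-2.679123 15.818085] [1] shift grill x,y [ -0.5 -36. ]
(220, 200, 52) [-7.4544373 49.26689  ] [1] shift grill x,y [   0.5 -107.7]
(391, 197, 50) [0.02682495 0.01097107] [0] shift grill x,y [ 0.1 -0. ]
(387, 242, 85) [0.1940918  0.69992065] [1] shift grill x,y [ 0.5 -1.4]
(320, 138, 10) [-0.1854248  -0.09825134] [1] shift grill x,y [-0.5  0.2]
```

Run:
```python
from h import *
import pickle
S,T=pickle.load(open("c.pkl","rb"))
f=lambda i,k:cv2.resize(i,None,fx=k,fy=k,interpolation=cv2.INTER_CUBIC)
a=f(S["color"][205:275,370:420],7);b=f(T["color"][160:230,212:262],7)
cv2.imwrite("pics/z5.png",np.clip(np.hstack([a,b])*1.0,0,255).astype(np.uint8))
O=np.array([506,43,0]);ey=np.array([.9907,-.1357,0]);ex=np.array([-.1357,-.9907,0])
```

```text
(no output)
```

View pics/z5.png

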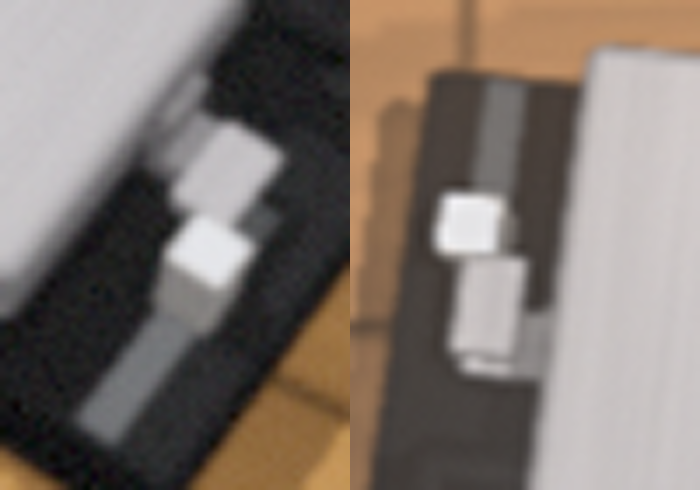

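The zoom shows the nose (top crop rows 258–352) lying over the tongue, whose far edge is at about row 360. The tab top at row 224 is about 54 mm from the ledge end at row 75, against 55 mm when fully locked. With the hard stop felt at 10 N, the lock is fully across. The arm is clear, so I'm handing in.

```bash
python3 -c "from cell import sign_off; print(sign_off())"
```

```text
the job is handed in; nothing more can be done
None
```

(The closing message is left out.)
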